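Unlock the sprung length stop and hold it at its mark

TASK

Pull the clipped-on keeper block straight up off the rail of the drilling jig and set it down (do not drop it) inside the wooden parts tray. Then take the upright paddle at the end of the jig's telescoping rod, pull the rod out against its spring until the paddle's pointer lines up with the fin of the marker on the scale, and finish while still holding it there. Leave the other things on the bench where they are.

Things in the scene. Friction and masses are not known exactly. Their poses are not given: they have to be found in the camera images.
- jig: length-stop jig fixed to the bench: plywood base 310 x 160 x 12 mm with a tube and a rail in line. +x: the way the rod pulls out, z up; origin on the bench below the rod's axis. Tube x -148 to -33 mm, top z 62; steel rail x 40 to 155 mm, 16 mm wide, top z 37; low cheeks (top z 28) at both ends of the keeper, so it leaves only upwards; scale strip along y = -78 mm
- keeper: loose grey plastic block (about 120 g) clipped astride the rail, 50 mm in front of the paddle, blocking it. Two legs, 30 mm long (x, along the rail), 42 mm wide (y); grip block on top. Origin below its middle at the feet, z up, 17 mm above the bench when clipped on. Two sprung balls in the rail hold it: about 8 N upward frees it in the first 10 mm; clear of the rail after 25 mm
- keeper_grip (a point): middle of the keeper's grip block, 60 mm above its origin; the block is 30 mm in x, 22 mm wide in y, from 30 to 80 mm above the origin
- tray: shallow open wooden parts tray fixed to the bench, outside 160 mm (x) x 130 mm (y), 30 mm high, walls and floor 5 mm thick; origin on the bench under its centre. Empty at the start
- rod: telescoping steel rod 12 mm thick with an upright paddle: plate 10 mm thick along the pull (x), 36 mm wide (y), 5 mm below to 61 mm above the origin. Origin on the rod's axis in the paddle, 45 mm above the bench, axes as the jig's. Slides along +x, at most 120 mm; its spring pulls back with 5 N at rest plus 6 N per 100 mm. At rest the paddle is 48 mm in front of the tube
- rod_grip (a point): point in the paddle to grip it by, 45 mm above the rod's axis (90 mm above the bench), 16 mm below the paddle's top edge; the plate is 10 mm thick along x here
- rod_index (a point): tip of the pointer, a thin arm that reaches from the foot of the paddle to its -y side (64 mm from the rod's axis), 43 mm above the bench; it moves with the rod
- marker: steel marker fixed on the scale strip: block 16 x 24 mm, 16 mm high, with a thin upright fin (3 mm thick along x) to 30 mm above its origin. Axes as the jig's; origin under its centre, in the plane of the fin. The length is right when pointer tip and fin have the same x along the jig (the tip then stands beside the fin). 50 to 100 mm beyond the pointer at the start
- screwdriver: bystander: yellow-handled screwdriver, 220 mm long, lying on the bench; origin under its middle
- glue: bystander: white glue bottle, 60 mm across, 170 mm high; origin under its centre
- offcut: bystander: small wooden offcut 110 x 45 x 22 mm; origin under its centre
- tape_measure: bystander: yellow tape measure 65 x 35 mm, 62 mm high; origin under its centre
- ear_muffs: bystander: orange ear muffs, about 210 mm wide with the band, 56 mm high; origin between the cups on the bench
- drill: bystander: cordless drill standing on its battery, 205 mm high; origin on the bench under its battery
- screw_jar: bystander: clear jar, 68 mm across, 85 mm high; origin under its centre
Not all that is in view belongs to the job. There is more than one size of the keeper; the one meant has the size given above.

How it is judged:
On the way, in this order (a step that is already met when the one before it is completed fails the run):
1. the keeper is lifted clear off the rail, held in the fingers (z of keeper in the frame of jig above 0.05 m and contact force between the fingers and keeper above 0.5 N), for 0.1 s.
2. the keeper lies at rest inside the tray, let go (x of keeper_grip in the frame of tray between -0.08 and 0.08 m and y of keeper_grip in the frame of tray between -0.065 and 0.065 m and height (world z) of keeper below 0.04 m and linear speed of keeper below 0.03 m/s and contact force between the fingers and keeper below 0.05 N), for 0.2 s.
At the end, for the whole second after the job is handed in: The gripper's fingers are holding the rod (at least 3 N) still with the pointer's tip within 4 mm of the marker's fin along the jig, and the keeper rests inside the tray, untouched (all of step 2 and x of rod_index in the frame of marker between -0.004 and 0.004 m and contact force between the fingers and rod above 3 N and linear speed of rod below 0.02 m/s and contact force between keeper and rod below 0.05 N); the arm keeps its last pose, push and grip.
It fails at once if the keeper is let go in the air (its foot higher than 60 mm) (height (world z) of keeper above 0.06 m and contact force between anything else and keeper below 0.01 N).
It fails at once if a bystander is moved by more than 30 mm (distance of any of screwdriver, glue, offcut, tape_measure, ear_muffs, drill, screw_jar from where it was at the start of the episode above 0.03 m).
It also fails if it takes over 54 s, if anything falls off the work surface, if the arm or the gripper's body presses on something with over 40 N, if the wrist force passes 120 N, or if a joint passes its speed limit or range.

ROBOT

A 6-joint arm with a two-finger parallel gripper is mounted at the origin on the work surface. World frame = base frame: x ahead of the robot, y to its left, z up, the work surface at z = 0. Lengths are in m, angles in rad, forces in N, time in s.
With the tool pointing down it reaches from about 0.35 to 0.775 m from the base axis. Payload 5.5 kg.
Tool frame: the origin (TCP) lies where the fingers leave the gripper's body, on its centre line; the fingertips stand 73 mm ahead of it and the grasp point (between the pads) lies 54 mm ahead of it; z points along the fingers, y is the direction in which the jaws open and shut (so a half turn about z gives the same grasp; the last joint's range is limited). The gripper opens to 85 mm and grips with 20 to 120 N. Pads are 22 mm wide; open, the fingers measure 114 mm over their backs; the gripper's body (76 mm by 85 mm) begins 54 mm behind the grasp point. The pads swing forward as they close: fully open they stand 13 mm farther back than shut.
Start: joints at [-1.259, 0.313, 0.046, 1.304, 0, 1.431], TCP at [0.251, -0.517, 0.304] pointing down, gripper open.
Joint ranges: [-2.76, 2.76], [-0.86, 1.69], [-1.03, 1.26], [-2.2, 2.34], [-1.47, 1.5], [-3.14, 3.14]. Speed limits (rad/s): [2.57, 2.57, 3.14, 3.14, 3.14, 3.14].

INTERFACE

Orientations are given as a unit quaternion [w, x, y, z].
In Python, from workcell import env, read_camera, job, cut_out gives the robot as it stands.
- The arm moves only by the tool servo_tool, never from a script. Its argument "deltas" is a list of rows, each an object of numbers: "dx", "dy", "dz": the shift along the world's x, y, z in mm; "rx", "ry", "rz": the turn, a rotation vector about the world's x, y, z in rad; "fingers": the closure, from -1 (fully open) to 1 (shut). A call has 1 to 8 rows; each row shifts and turns the commanded pose from where the row before left it; what a row does not reach is not made up. A row lasts 1/10 s, in which the tool goes at most 50 mm and 8.59 degrees, less where a joint would pass 70% of its speed; a pose out of reach is approached as far as the arm can. A call is refused whole if a number of a shift passes 50 or a number of a turn 0.15, either way. A call with a gripper value outside its range is refused whole. The fingers move at their own pace and stop on an object; "newtons" is the grip in N (left out, the last holds). Time passes only in rows, so rows that do not move let the fingers close. It gives the time, the measured TCP pose, the force and the opening at its end, in the units of the state.
- env.get_state(): the state, without advancing time (a new reading comes with each control period).
- read_camera(name): name is "side" or "top" or "wrist"; returns a dict with "img" (400x640x3 uint8, red, green, blue), "intrinsics" (3x3 intrinsics, pixels), "extrinsics" (4x4, takes a point from camera to world coordinates); the wrist camera has in their place "hand_eye" (4x4, takes a point from camera to tool coordinates, whose origin is the TCP and whose axes are the flange's). Camera axes: x right, y down, z forward; pixel columns grow to the right and rows downward; lengths in m; the calibration is good to about 2 mm. The wrist camera is an equidistant fisheye: a pixel r from the principal point sees the ray r / f radians off the axis. A picture is of the moment at which its call begins: read the wrist's pose just before it. There is no depth.
- job.hand_in(): hands the job in, once; it reports no verdict.
Trained networks look in the newest picture that a camera, given by its name, has taken for a name from the list of things; names that differ only in an ending like _2 or _b are one class to them, and where a whole thing is asked for, a point or a joint stands for the part that bears it (a point fixed in the world has none). Each returns a list of dicts, best first, with "confidence" (0 to 1); they miss things now and then, are a little off and sometimes report something else, mostly with a low value. They report only what shows in the picture. A call takes as long as a camera call. They do not tell look-alikes from the thing itself.
- cut_out(target, camera): "region" (400x640 bool, what is visible of it) and "extent" ([left, top, right, bottom] in pixels, round what is visible of it).
The state is a dict: "clock": time; "joint_pos": joint angles; "qvel": joint speeds; "tau": joint torques, N m; "tcp_pos": TCP position; "orientation": TCP orientation; "wrist_force": force on the tool from outside, world axes, zero at the start; "ft_torque": the same for the moment, N m; "finger_gap": finger opening in m.
Only numpy, scipy, OpenCV 4.12 (cv2) and the standard library are available. Lean on these libraries where they do the work, as an engineer would, in place of code of your own. Each camera call takes 0.05 s, during which the arm holds its last target. There are 200 camera calls.

## Working session

There is one attempt and no reset: what is moved stays moved. The work goes in short steps, Python scripts to look and compute and a tool call to move; the robot and the scene stay as the last step left them, time stands still between calls to the robot, and variables do not carry over. Pictures are saved under pics/ and viewed, about 8 in all and at most 12, crops included, and the job is handed in when it is done.

Besides the shell and the picture viewer there is one more tool, called after "Emit:" by a JSON object that holds its "op" and its "data", one argument or row to a line. servo_tool: Moves the arm, as the interface text tells. Its arguments: {"type":"object","properties":{"deltas":{"type":"array"},"newtons":{"type":"number"}},"required":["deltas"]}

```bash
mkdir -p pics
cat > h.py <<'E'
from workcell import env, read_camera, job, cut_out
import numpy as np, cv2
def save(n,img): cv2.imwrite('pics/'+n+'.png',cv2.cvtColor(np.ascontiguousarray(img),cv2.COLOR_RGB2BGR))
E
python3 - <<'E'
from h import *
print(env.get_state())
cs={c:read_camera(c) for c in('side','top')}
save('side',cs['side']['img']);save('top',cs['top']['img'])
for c in cs:
  print(c,cs[c]['intrinsics'].tolist(),np.round(cs[c]['extrinsics'],4).tolist())
  for t in['keeper','keeper_grip','tray','rod','marker','jig','rod_index','glue','drill','screw_jar','ear_muffs']:
    for d in cut_out(t,c)[:4]:
      m=np.argwhere(d['region']).mean(0)[::-1]
      print(c,t,round(d['confidence'],2),d['extent'],m.round(1))
E
```

```text
{'clock': 0.0, 'joint_pos': array([-1.25860382e+00,  3.14019229e-01,  4.49777789e-02,  1.30358408e+00,
        6.49982838e-06,  1.43119278e+00]), 'qvel': array([-1.69008364e-04,  8.78130045e-04,  1.15714806e-03,  5.30999465e-05,
       -1.76778099e-03,  7.05212706e-04]), 'tau': array([ 5.07447703e-05, -4.80624747e+01,  2.98534709e+01,  1.93380163e-02,
        3.34098360e-06,  4.27786233e-06]), 'tcp_pos': array([ 0.25090985, -0.51695302,  0.30299754]), 'orientation': array([-9.11477193e-04,  9.74592951e-01,  2.23981569e-01, -7.55892263e-05]), 'wrist_force': array([-0.67919118,  0.10076953,  0.51669388]), 'ft_torque': array([-0.00871617, -0.03240599,  0.00642282]), 'finger_gap': 0.08544433929556929}
side [[462.8986094889714, 0.0, 317.4960970758239], [0.0, 462.8986094889714, 195.360488783173], [0.0, 0.0, 1.0]] [[-0.9813, -0.1369, 0.1349, 0.4], [-0.1921, 0.6675, -0.7194, 0.942], [0.0084, -0.7319, -0.6814, 0.9814], [0.0, 0.0, 0.0, 1.0]]
side keeper 0.71 [287.8, 234.1, 300.8, 255.8] [292.  244.6]
side keeper 0.62 [241.5, 180.2, 257.4, 200.1] [249.3 192.3]
side keeper 0.58 [297.1, 181.9, 31
[... 1190 characters left out ...]
er_grip 0.39 [332.5, 184.7, 344.3, 198.3] [338.5 191.3]
top tray 0.79 [226.3, 182.9, 271.7, 232.5] [248.8 207.6]
top rod 0.43 [353.1, 190.1, 364.9, 202.0] [355.6 195.9]
top rod 0.21 [313.5, 163.4, 401.5, 225.0] [358.1 194.4]
top jig 0.96 [313.3, 162.8, 401.3, 226.2] [357.6 194.2]
top glue 0.62 [359.1, 227.5, 371.0, 284.6] [364.8 245.7]
top glue 0.52 [245.1, 154.2, 262.2, 171.1] [252.9 161.2]
top drill 0.86 [434.4, 185.0, 496.3, 226.4] [462.9 206.3]
top screw_jar 0.94 [185.2, 239.5, 212.2, 259.2] [197.5 247.2]
top screw_jar 0.18 [311.6, 159.1, 401.9, 223.9] [357.6 194.1]
top ear_muffs 0.57 [373.0, 124.5, 422.4, 176.6] [397.5 150. ]
top ear_muffs 0.43 [184.5, 237.4, 211.6, 258.5] [197.5 246.9]
```

Run:
```python
import cv2
a=cv2.imread('pics/side.png')[120:340,210:390]; b=cv2.imread('pics/top.png')[115:290,170:450]
cv2.imwrite('pics/s2.png',cv2.resize(a,None,fx=2.72,fy=2.72,interpolation=2)); cv2.imwrite('pics/t2.png',cv2.resize(b,None,fx=2.85,fy=2.85,interpolation=2))
```

```text
(no output)
```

View pics/s2.png

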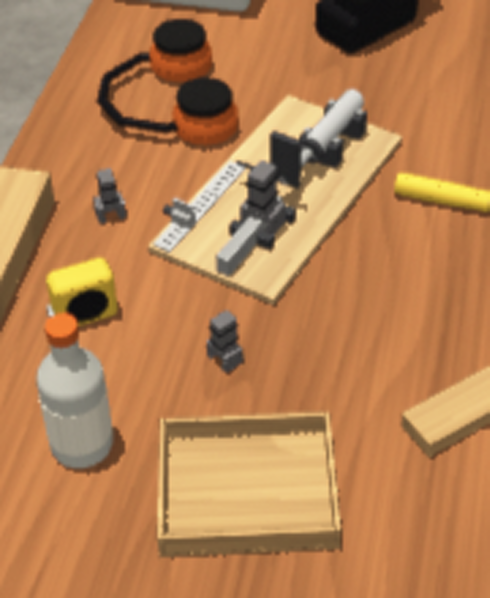

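View pics/t2.png

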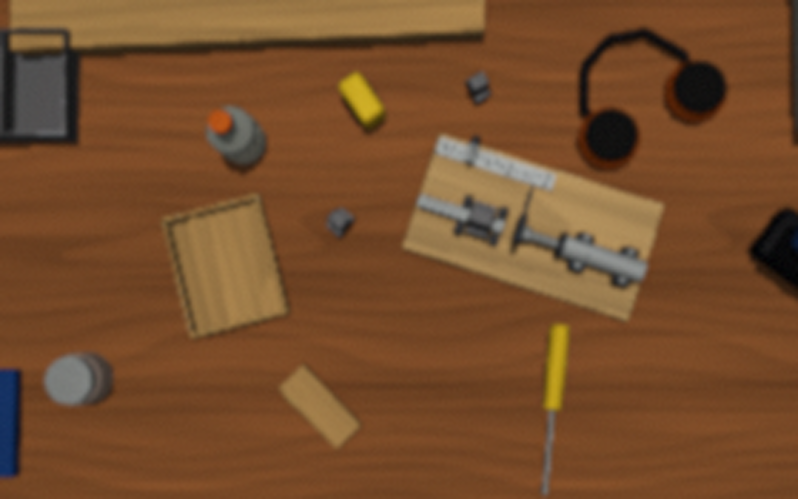

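Candidates for the keeper:
- On the rail: side (306,192), top (339,191).
- Loose small block by the ear muffs: side (249,192), top (338,145).
- Loose small block near the tray: side (292,245), top (289,193).

I choose the one on the rail, 50 mm in front of the paddle. Next I work out the world positions.

```bash
cat >> h.py <<'E'
def ray(cam,uv):
    K,T=np.array(cam['intrinsics']),np.array(cam['extrinsics'])
    return T[:3,3], T[:3,:3]@np.linalg.solve(K,[uv[0],uv[1],1])
def onz(cam,uv,z):
    o,d=ray(cam,uv); return o+d*(z-o[2])/d[2]
def meet(rays):
    A=np.zeros((3,3));b=np.zeros(3)
    for o,d in rays:
        d=d/np.linalg.norm(d);P=np.eye(3)-np.outer(d,d);A+=P;b+=P@o
    p=np.linalg.solve(A,b)
    return p,[np.linalg.norm(np.cross(p-o,d/np.linalg.norm(d))) for o,d in rays]
E
python3 - <<'E'
from h import *
t=read_camera('top');s=read_camera('side')
T=lambda u,v:(170+u/2.85,115+v/2.85)
S=lambda u,v:(210+u/2.72,120+v/2.72)
c=np.array([onz(t,T(*p),.012) for p in[(441,135),(663,205),(629,319),(403,247)]])
print('plate T',c.round(4).tolist(),c.mean(0),np.linalg.norm(np.diff(c,axis=0),axis=1))
c2=np.array([onz(s,S(*p),.012) for p in[(151,247),(290,97),(400,138),(275,296)]])
print('plate S',c2.round(4).tolist(),c2.mean(0),np.linalg.norm(np.diff(c2,axis=0),axis=1))
for C in(c,c2):
  d=C[0]-C[1]; e=C[3]-C[2]; print('yaw',np.arctan2(d[1],d[0]),np.arctan2(e[1],e[0]))
tr=np.array([onz(t,T(*p),.03) for p in[(164,218),(258,194),(288,313),(192,338)]]);print('tray',tr.round(4).tolist(),tr.mean(0),np.linalg.norm(np.diff(tr,axis=0),axis=1))
tr=np.array([onz(s,S(*p),.03) for p in[(160,419),(328,413),(340,541),(160,542)]]);print('trayS',tr.round(4).tolist(),tr.mean(0))
print('keeper top',meet([ray(t,T(481,212)),ray(s,S(263,170))]))
print('paddle top',meet([ray(t,T(518,229)),ray(s,S(284,141))]))
print('marker fin top',meet([ray(t,T(474,146)),ray(s,S(181,203))]))
for p in[(338,145,.05),(289,193,.05),(252,161,.08),(301,129,.06)]: print(onz(t,p[:2],p[2]).round(3))
E
```

```text
plate T [[0.7334, 0.0059, 0.012], [0.6387, -0.2842, 0.012], [0.4901, -0.2373, 0.012], [0.5859, 0.0565, 0.012]] [ 0.61201763 -0.11478063  0.012     ] [0.30520873 0.15584584 0.30910955]
plate S [[0.73, 0.0154, 0.012], [0.6328, -0.2745, 0.012], [0.4882, -0.2232, 0.012], [0.583, 0.0596, 0.012]] [ 0.60850016 -0.10569285  0.012     ] [0.30572633 0.15345698 0.29827039]
yaw 1.2550592018639013 1.255541407885483
yaw 1.2472245335400902 1.2473423293864219
tray [[0.6247, 0.3668, 0.03], [0.6552, 0.2443, 0.03], [0.5003, 0.2047, 0.03], [0.4688, 0.3288, 0.03]] [0.56225317 0.28614467 0.03      ] [0.12619359 0.15981923 0.12809336]
trayS [[0.6534, 0.2512, 0.03], [0.5003, 0.213, 0.03], [0.4666, 0.3465, 0.03], [0.6183, 0.3781, 0.03]] [0.55966726 0.29719399 0.03      ]
keeper top (array([ 0.62081804, -0.04505072,  0.09144738]), [np.float64(0.0031883311835149437), np.float64(0.003188331183515121)])
paddle top (array([ 0.60284629, -0.0900775 ,  0.09733297]), [np.float64(0.0008847031618591758), np.float64(0.0008847031618592484)])
marker fin top (array([ 0.71237816, -0.03774995,  0.03291023]), [np.float64(0.003091802631251227), np.float64(0.003091802631251503)])
[ 0.792 -0.044  0.05 ]
[0.616 0.137 0.05 ]
[0.73  0.267 0.08 ]
[0.85  0.092 0.06 ]
```

Emit:
{"op": "servo_tool", "data": {
  "deltas": [
    {"dx":29,"dy":36,"rz":0.0615,"fingers":-1},
    {"dx":29,"dy":36,"rz":0.0615},
    {"dx":29,"dy":36,"rz":0.0615},
    {"dx":29,"dy":36,"rz":0.0615},
    {"dx":29,"dy":36,"rz":0.0615},
    {"dx":29,"dy":36,"rz":0.0615},
    {"dx":29,"dy":36,"rz":0.0615}
  ]
}}

```text
invalid input at $.deltas[0]: expected keys dx, dy, dz, rx, ry, rz, fingers
```

Emit:
{"op": "servo_tool", "data": {
  "deltas": [
    {"dx":29,"dy":36,"rz":0.0615},
    {"dx":29,"dy":36,"rz":0.0615},
    {"dx":29,"dy":36,"rz":0.0615},
    {"dx":29,"dy":36,"rz":0.0615},
    {"dx":29,"dy":36,"rz":0.0615},
    {"dx":29,"dy":36,"rz":0.0615},
    {},
    {}
  ]
}}

```text
invalid input at $.deltas[0]: expected keys dx, dy, dz, rx, ry, rz, fingers
```

```bash
cat >> h.py <<'E'
from scipy.spatial.transform import Rotation as R
def wrist():
    st=env.get_state(); w=read_camera('wrist'); q=st['orientation']
    T=np.eye(4);T[:3,:3]=R.from_quat([q[1],q[2],q[3],q[0]]).as_matrix();T[:3,3]=st['tcp_pos']
    return w,T@np.array(w['hand_eye']),st
def wray(w,T,uv):
    K=np.array(w['intrinsics']);x=(uv[0]-K[0,2])/K[0,0];y=(uv[1]-K[1,2])/K[1,1];r=np.hypot(x,y)
    s=np.sinc(r/np.pi)
    return T[:3,3],T[:3,:3]@np.array([x*s,y*s,np.cos(r)])
def wonz(w,T,uv,z):
    o,d=wray(w,T,uv);return o+d*(z-o[2])/d[2]
def proj(w,T,p):
    c=np.linalg.inv(T)@np.append(p,1);K=np.array(w['intrinsics']);r=np.hypot(c[0],c[1]);th=np.arctan2(r,c[2])
    return K[0,2]+K[0,0]*th*c[0]/r,K[1,2]+K[1,1]*th*c[1]/r
E
python3 - <<'E'
from h import *
w,T,st=wrist(); print(w['intrinsics'],np.round(w['hand_eye'],3),st['tcp_pos'],st['orientation'],st['clock'])
np.savez('w1.npz',T=T,K=w['intrinsics'],img=w['img']); save('w1',w['img'])
for t in['keeper','keeper_grip','rod','marker','rod_index','jig','tray']:
    for d in cut_out(t,'wrist')[:3]: print(t,round(d['confidence'],2),d['extent'],np.argwhere(d['region']).mean(0)[::-1].round(1))
E
```

```text
[[309.70691629   0.         318.70480158]
 [  0.         309.70691629 196.06278621]
 [  0.           0.           1.        ]] [[-0.    -0.963 -0.27   0.068]
 [ 1.    -0.     0.    -0.001]
 [-0.    -0.27   0.963 -0.069]
 [ 0.     0.     0.     1.   ]] [ 0.25104873 -0.51734744  0.3039712 ] [9.14121041e-05 9.74592570e-01 2.23985075e-01 2.12402875e-06] 1.3
```

View pics/w1.png

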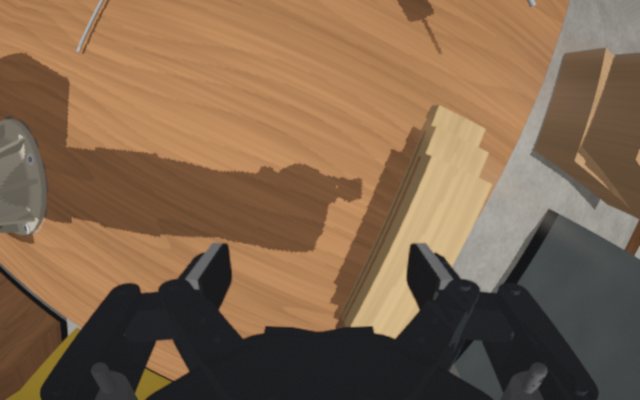

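The move was refused because every row needs all seven keys. That picture shows only the start pose, with the fingers at the bottom of the image.

Emit:
{"op": "servo_tool", "data": {
  "deltas": [
    {"dx":29,"dy":36,"dz":0,"rx":0,"ry":0,"rz":0.0615,"fingers":-1},
    {"dx":29,"dy":36,"dz":0,"rx":0,"ry":0,"rz":0.0615,"fingers":-1},
    {"dx":29,"dy":36,"dz":0,"rx":0,"ry":0,"rz":0.0615,"fingers":-1},
    {"dx":29,"dy":36,"dz":0,"rx":0,"ry":0,"rz":0.0615,"fingers":-1},
    {"dx":29,"dy":36,"dz":0,"rx":0,"ry":0,"rz":0.0615,"fingers":-1},
    {"dx":29,"dy":36,"dz":0,"rx":0,"ry":0,"rz":0.0615,"fingers":-1},
    {"dx":29,"dy":36,"dz":0,"rx":0,"ry":0,"rz":0.0615,"fingers":-1}
  ]
}}

```text
clock: 2.4
tcp_pos: [0.455, -0.2637, 0.3042]
orientation: [0.0, 0.904, 0.428, 0.0]
wrist_force: [0.4, -1.5, 1.2]
finger_gap: 0.0858
```

Emit:
{"op": "servo_tool", "data": {
  "deltas": [
    {"dx":29,"dy":36,"dz":0,"rx":0,"ry":0,"rz":0.0615,"fingers":-1},
    {"dx":29,"dy":36,"dz":0,"rx":0,"ry":0,"rz":0.0615,"fingers":-1},
    {"dx":29,"dy":36,"dz":0,"rx":0,"ry":0,"rz":0.0615,"fingers":-1},
    {"dx":29,"dy":36,"dz":0,"rx":0,"ry":0,"rz":0.0615,"fingers":-1},
    {"dx":29,"dy":36,"dz":0,"rx":0,"ry":0,"rz":0.0615,"fingers":-1},
    {"dx":29,"dy":36,"dz":0,"rx":0,"ry":0,"rz":0.0615,"fingers":-1},
    {"dx":0,"dy":0,"dz":0,"rx":0,"ry":0,"rz":0,"fingers":-1},
    {"dx":0,"dy":0,"dz":0,"rx":0,"ry":0,"rz":0,"fingers":-1}
  ]
}}

```text
clock: 3.2
tcp_pos: [0.6283, -0.0483, 0.3033]
orientation: [-0.0, 0.81, 0.586, -0.0]
wrist_force: [-0.4, -0.9, 0.5]
finger_gap: 0.0855
```

Run:
```python
from h import *
w,T,st=wrist()
np.savez('w1.npz',T=T,K=w['intrinsics'],img=w['img'])
for t in['keeper','keeper_grip','rod','marker','rod_index']:
    for d in cut_out(t,'wrist')[:3]: print(t,round(d['confidence'],2),d['extent'],np.argwhere(d['region']).mean(0)[::-1].round(1))
# predicted points
ex=np.array([np.cos(1.251),np.sin(1.251),0]);ey=np.array([-ex[1],ex[0],0]);o=np.array([.610,-.110,0])
print(proj(w,T,o+.065*ex+[0,0,.097]),proj(w,T,o+.015*ex+[0,0,.106]))
img=w['img'].copy();save('w2',cv2.resize(img,(800,500)))
```

```text
keeper 0.76 [427.7, 110.0, 476.4, 143.9] [452.2 126.2]
keeper 0.65 [241.5, 1.6, 279.2, 37.5] [259.5  19.8]
keeper 0.64 [289.2, 157.9, 328.8, 201.6] [309.9 177.5]
keeper_grip 0.89 [245.4, 0.6, 278.7, 39.4] [259.9  20.2]
keeper_grip 0.68 [434.0, 107.9, 475.1, 138.3] [452.2 126.3]
keeper_grip 0.57 [291.6, 156.1, 328.7, 198.6] [309.6 177.6]
rod 0.88 [290.6, 212.3, 366.9, 263.6] [314.6 230.5]
rod 0.59 [135.7, 262.8, 243.5, 289.3] [203.2 275.6]
marker 0.86 [370.5, 130.4, 404.9, 145.8] [383.4 137.3]
rod_index 0.69 [291.0, 213.6, 367.4, 262.4] [314.1 230.7]
rod_index 0.43 [398.2, 219.6, 517.2, 290.7] [461.6 246.3]
(np.float64(321.63328268993484), np.float64(186.43061854629977)) (np.float64(321.4491312715062), np.float64(240.63484745882343))
```

View pics/w2.png

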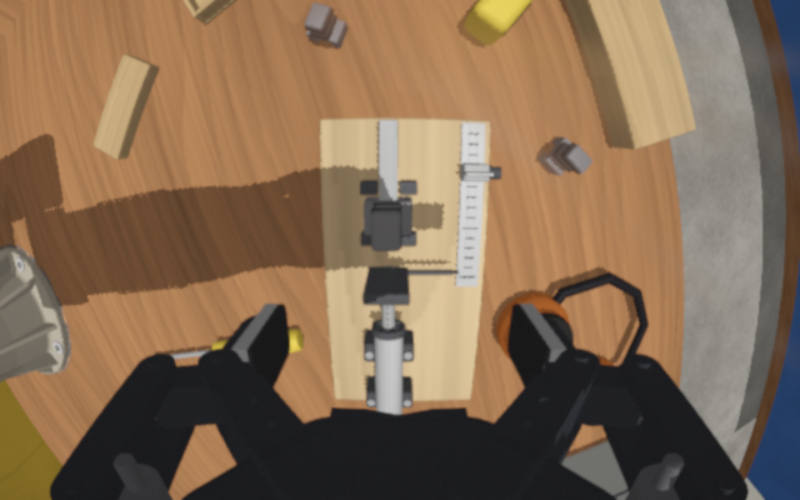

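Wrist view at 1.25x scale:
- The keeper is on the rail at (387,225) and the paddle at (387,285).
- The pointer tip is near (462,271), and the marker fin near (480,172).
- Look-alikes sit at (325,25) and (565,157).
- The rod axis is offset about 10 mm in +jig y from the plate's middle, and the yaw agrees.

One close crop to check the choice.

Run:
```python
from h import *
d=np.load('w1.npz');im=d['img'][90:270,240:420]
save('w3',cv2.resize(im,None,fx=3.3,fy=3.3,interpolation=cv2.INTER_CUBIC))
```

```text
(no output)
```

View pics/w3.png

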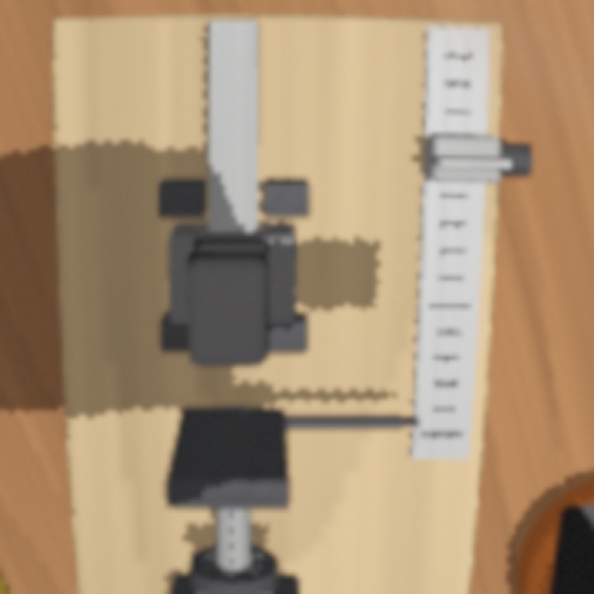

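Run:
```python
from h import *
d=np.load('w1.npz');w={'intrinsics':d['K']};T=d['T']
C=lambda u,v:(240+u/3.3,90+v/3.3)
ex=np.array([np.cos(1.251),np.sin(1.251),0]);ey=np.array([-ex[1],ex[0],0]);o=np.array([.610,-.110,0])
J=lambda p:(np.array([(p-o)@ex,(p-o)@ey,p[2]])*1000).round(1)
for n,u,z in[('keeper',(228,311),.097),('paddle',(228,494),.106),('tip',(416,421),.043),('fin',(470,162),.043),('finL',(430,160),.043),('finR',(512,163),.043),('rail far',(233,22),.037),('rail near',(237,225),.037),('rod',(232,510),.045)]:
  p=wonz(w,T,C(*u),z);print(n,p.round(4),J(p))
t=read_camera('top');s=read_camera('side')
TT=lambda u,v:(170+u/2.85,115+v/2.85)
S=lambda u,v:(210+u/2.72,120+v/2.72)
for n,a,b,c in[('keeper',(228,311),(481,212),(263,170)),('paddle',(228,494),(518,229),(284,138)),('fin',(470,162),(474,146),(181,203))]:
  p,e=meet([wray(w,T,C(*a)),ray(t,TT(*b)),ray(s,S(*c))]);print(n,J(p),np.round(e,4)); 
  p,e=meet([wray(w,T,C(*a)),ray(s,S(*c))]);print(n,J(p),np.round(e,4))
```

```text
keeper [ 0.6202 -0.0428  0.097 ] [67.  11.5 97. ]
paddle [ 0.604  -0.0912  0.106 ] [ 15.9  11.6 106. ]
tip [ 0.6634 -0.1115  0.043 ] [ 15.4 -51.2  43. ]
fin [ 0.7052 -0.0315  0.043 ] [104.5 -65.7  43. ]
finL [ 0.6927 -0.027   0.043 ] [104.8 -52.4  43. ]
finR [ 0.7187 -0.0359  0.043 ] [104.6 -79.9  43. ]
rail far [0.6459 0.035  0.037 ] [148.9  11.5  37. ]
rail near [ 0.626 -0.029  0.037] [81.9 10.3 37. ]
rod [ 0.593  -0.1224  0.045 ] [-17.1  12.3  45. ]
keeper [65.5 10.8 92.1] [0.0009 0.0036 0.0029]
keeper [65.  12.5 91.6] [0.0011 0.0011]
paddle [ 15.7  12.6 101.6] [0.0018 0.0017 0.0012]
paddle [13.7 11.2 99.2] [0.0009 0.0009]
fin [102.3 -71.7  34.4] [0.0043 0.0053 0.0017]
fin [104.4 -67.3  38.5] [0.0007 0.0007]
```

Emit:
{"op": "servo_tool", "data": {
  "deltas": [
    {"dx":-8,"dy":4,"dz":-35,"rx":0,"ry":0,"rz":0,"fingers":-1},
    {"dx":0,"dy":0,"dz":-45,"rx":0,"ry":0,"rz":0,"fingers":-1},
    {"dx":0,"dy":0,"dz":-40,"rx":0,"ry":0,"rz":0,"fingers":-1},
    {"dx":0,"dy":0,"dz":-30,"rx":0,"ry":0,"rz":0,"fingers":-1},
    {"dx":0,"dy":0,"dz":-22,"rx":0,"ry":0,"rz":0,"fingers":-1},
    {"dx":0,"dy":0,"dz":0,"rx":0,"ry":0,"rz":0,"fingers":0},
    {"dx":0,"dy":0,"dz":0,"rx":0,"ry":0,"rz":0,"fingers":1},
    {"dx":0,"dy":0,"dz":0,"rx":0,"ry":0,"rz":0,"fingers":1}
  ],
  "newtons": 60
}}

```text
clock: 4.4
tcp_pos: [0.6211, -0.0458, 0.1338]
orientation: [0.001, 0.811, 0.585, 0.001]
wrist_force: [1.0, 0.4, -0.2]
finger_gap: 0.0442
```

Emit:
{"op": "servo_tool", "data": {
  "deltas": [
    {"dx":0,"dy":0,"dz":0,"rx":0,"ry":0,"rz":0,"fingers":1},
    {"dx":0,"dy":0,"dz":0,"rx":0,"ry":0,"rz":0,"fingers":1},
    {"dx":0,"dy":0,"dz":0,"rx":0,"ry":0,"rz":0,"fingers":1},
    {"dx":0,"dy":0,"dz":0,"rx":0,"ry":0,"rz":0,"fingers":1}
  ]
}}

```text
clock: 4.8
tcp_pos: [0.6206, -0.0454, 0.1337]
orientation: [0.001, 0.811, 0.586, 0.001]
wrist_force: [-2.2, 0.4, 6.5]
finger_gap: 0.0215
```

Emit:
{"op": "servo_tool", "data": {
  "deltas": [
    {"dx":0,"dy":0,"dz":0,"rx":0,"ry":0,"rz":0,"fingers":1},
    {"dx":0,"dy":0,"dz":6,"rx":0,"ry":0,"rz":0,"fingers":1},
    {"dx":0,"dy":0,"dz":8,"rx":0,"ry":0,"rz":0,"fingers":1},
    {"dx":0,"dy":0,"dz":10,"rx":0,"ry":0,"rz":0,"fingers":1},
    {"dx":0,"dy":0,"dz":15,"rx":0,"ry":0,"rz":0,"fingers":1},
    {"dx":0,"dy":0,"dz":20,"rx":0,"ry":0,"rz":0,"fingers":1},
    {"dx":0,"dy":0,"dz":20,"rx":0,"ry":0,"rz":0,"fingers":1},
    {"dx":0,"dy":0,"dz":20,"rx":0,"ry":0,"rz":0,"fingers":1}
  ]
}}

```text
clock: 5.6
tcp_pos: [0.6203, -0.0454, 0.233]
orientation: [0.001, 0.811, 0.586, 0.001]
wrist_force: [0.0, -1.3, -1.0]
finger_gap: 0.0213
```

Emit:
{"op": "servo_tool", "data": {
  "deltas": [
    {"dx":0,"dy":0,"dz":20,"rx":0,"ry":0,"rz":0,"fingers":1},
    {"dx":0,"dy":0,"dz":0,"rx":0,"ry":0,"rz":0,"fingers":1},
    {"dx":0,"dy":0,"dz":0,"rx":0,"ry":0,"rz":0,"fingers":1}
  ]
}}

```text
clock: 5.9
tcp_pos: [0.6204, -0.0454, 0.2516]
orientation: [0.001, 0.811, 0.586, 0.001]
wrist_force: [-0.3, -0.3, -1.2]
finger_gap: 0.0213
```

Run:
```python
from h import *
w,T,st=wrist();print(st['tcp_pos'],st['wrist_force'],st['finger_gap'])
im=w['img'];s=read_camera('side')['img']
a=cv2.resize(im,(480,300));b=cv2.resize(s[100:260,200:370],(319,300),interpolation=2)
save('w4',np.hstack([a,b]))
for d in cut_out('tray','wrist')[:2]+cut_out('tray','side')[:1]: print(d['confidence'],d['extent'])
```

```text
[ 0.62039736 -0.04542309  0.25162469] [-0.25417076 -0.33131217 -1.20141125] 0.021326149342634944
0.71 [268.2, 271.5, 334.6, 328.0]
```

View pics/w4.png

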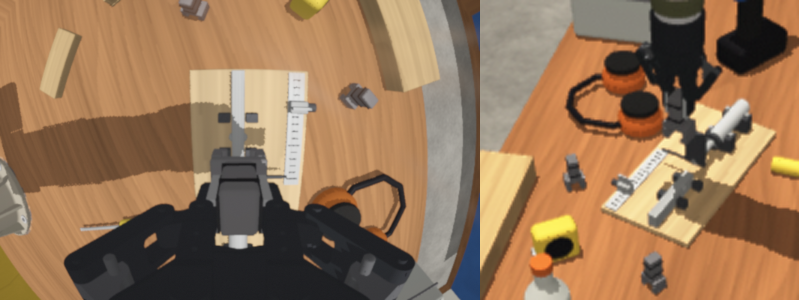

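Keeper is held and clear of the rail (side view, centre). On to the tray.

Emit:
{"op": "servo_tool", "data": {
  "deltas": [
    {"dx":-7.5,"dy":30,"dz":0,"rx":0,"ry":0,"rz":0,"fingers":1},
    {"dx":-7.5,"dy":40,"dz":0,"rx":0,"ry":0,"rz":0,"fingers":1},
    {"dx":-7.5,"dy":48,"dz":0,"rx":0,"ry":0,"rz":0,"fingers":1},
    {"dx":-7.5,"dy":48,"dz":0,"rx":0,"ry":0,"rz":0,"fingers":1},
    {"dx":-7.5,"dy":48,"dz":0,"rx":0,"ry":0,"rz":0,"fingers":1},
    {"dx":-7.5,"dy":48,"dz":0,"rx":0,"ry":0,"rz":0,"fingers":1},
    {"dx":-7.5,"dy":42,"dz":0,"rx":0,"ry":0,"rz":0,"fingers":1},
    {"dx":-7.5,"dy":32,"dz":0,"rx":0,"ry":0,"rz":0,"fingers":1}
  ]
}}

```text
clock: 6.9
tcp_pos: [0.5589, 0.2932, 0.2498]
orientation: [-0.0, 0.81, 0.586, -0.001]
wrist_force: [0.4, 0.3, -1.5]
finger_gap: 0.0212
```

Emit:
{"op": "servo_tool", "data": {
  "deltas": [
    {"dx":0,"dy":0,"dz":-20,"rx":0,"ry":0,"rz":0,"fingers":1},
    {"dx":0,"dy":0,"dz":-25,"rx":0,"ry":0,"rz":0,"fingers":1},
    {"dx":0,"dy":0,"dz":-25,"rx":0,"ry":0,"rz":0,"fingers":1},
    {"dx":0,"dy":0,"dz":-20,"rx":0,"ry":0,"rz":0,"fingers":1},
    {"dx":0,"dy":0,"dz":0,"rx":0,"ry":0,"rz":0,"fingers":1}
  ]
}}

```text
clock: 7.4
tcp_pos: [0.5575, 0.2898, 0.1566]
orientation: [-0.001, 0.811, 0.586, -0.004]
wrist_force: [-0.5, -0.3, -0.9]
finger_gap: 0.0215
```

Run:
```python
from h import *
w,T,st=wrist();print(st['tcp_pos'],st['wrist_force'],st['finger_gap'])
im=w['img'];s=read_camera('side')['img']
a=cv2.resize(im,(480,300));b=cv2.resize(s[190:350,200:370],(319,300),interpolation=2)
save('w5',np.hstack([a,b]))
```

```text
[0.55752324 0.28983089 0.15657696] [-0.45139628 -0.28421337 -0.91645927] 0.021454042128139377
```

View pics/w5.png

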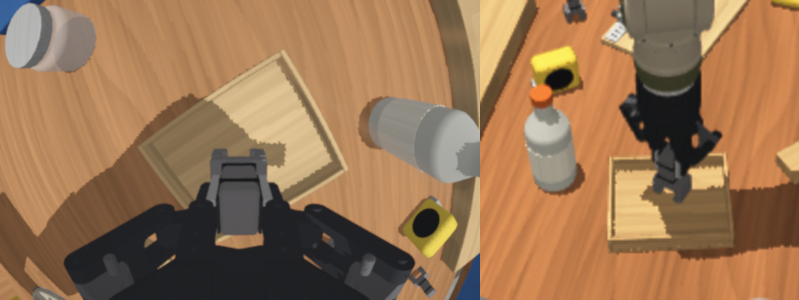

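The keeper hangs over the tray's floor, well inside the walls. Foot is about 40 mm up, floor at 5 mm.

Emit:
{"op": "servo_tool", "data": {
  "deltas": [
    {"dx":0,"dy":0,"dz":-14,"rx":0,"ry":0,"rz":0,"fingers":1},
    {"dx":0,"dy":0,"dz":-12,"rx":0,"ry":0,"rz":0,"fingers":1},
    {"dx":0,"dy":0,"dz":-6,"rx":0,"ry":0,"rz":0,"fingers":1},
    {"dx":0,"dy":0,"dz":-1,"rx":0,"ry":0,"rz":0,"fingers":1},
    {"dx":0,"dy":0,"dz":0,"rx":0,"ry":0,"rz":0,"fingers":1}
  ]
}}

```text
clock: 8.0
tcp_pos: [0.5599, 0.2906, 0.1277]
orientation: [-0.0, 0.811, 0.586, -0.0]
wrist_force: [0.4, -0.3, -0.6]
finger_gap: 0.0214
```

Emit:
{"op": "servo_tool", "data": {
  "deltas": [
    {"dx":0,"dy":0,"dz":-1,"rx":0,"ry":0,"rz":0,"fingers":1},
    {"dx":0,"dy":0,"dz":0,"rx":0,"ry":0,"rz":0,"fingers":1}
  ]
}}

```text
clock: 8.2
tcp_pos: [0.5603, 0.2908, 0.1273]
orientation: [0.0, 0.811, 0.586, 0.0]
wrist_force: [-0.1, 1.1, -1.4]
finger_gap: 0.0213
```

Emit:
{"op": "servo_tool", "data": {
  "deltas": [
    {"dx":0,"dy":0,"dz":-2,"rx":0,"ry":0,"rz":0,"fingers":1},
    {"dx":0,"dy":0,"dz":-1,"rx":0,"ry":0,"rz":0,"fingers":1},
    {"dx":0,"dy":0,"dz":0,"rx":0,"ry":0,"rz":0,"fingers":1}
  ]
}}

```text
clock: 8.5
tcp_pos: [0.5599, 0.2906, 0.1238]
orientation: [0.0, 0.811, 0.586, -0.0]
wrist_force: [-0.5, -0.3, -1.3]
finger_gap: 0.0214
```

Emit:
{"op": "servo_tool", "data": {
  "deltas": [
    {"dx":0,"dy":0,"dz":-1,"rx":0,"ry":0,"rz":0,"fingers":1},
    {"dx":0,"dy":0,"dz":0,"rx":0,"ry":0,"rz":0,"fingers":1}
  ]
}}

```text
clock: 8.7
tcp_pos: [0.56, 0.2906, 0.1228]
orientation: [0.0, 0.811, 0.586, -0.0]
wrist_force: [0.1, -0.0, -1.2]
finger_gap: 0.0213
```

Emit:
{"op": "servo_tool", "data": {
  "deltas": [
    {"dx":0,"dy":0,"dz":-1,"rx":0,"ry":0,"rz":0,"fingers":1},
    {"dx":0,"dy":0,"dz":0,"rx":0,"ry":0,"rz":0,"fingers":1}
  ]
}}

```text
clock: 8.9
tcp_pos: [0.56, 0.2906, 0.1218]
orientation: [0.0, 0.811, 0.586, -0.0]
wrist_force: [-0.6, -0.4, -0.7]
finger_gap: 0.0211
```

Emit:
{"op": "servo_tool", "data": {
  "deltas": [
    {"dx":0,"dy":0,"dz":-0.7,"rx":0,"ry":0,"rz":0,"fingers":1},
    {"dx":0,"dy":0,"dz":0,"rx":0,"ry":0,"rz":0,"fingers":1}
  ]
}}

```text
clock: 9.1
tcp_pos: [0.5601, 0.2907, 0.1213]
orientation: [0.0, 0.811, 0.586, 0.0]
wrist_force: [-0.2, 0.4, -0.4]
finger_gap: 0.0217
```

Emit:
{"op": "servo_tool", "data": {
  "deltas": [
    {"dx":0,"dy":0,"dz":-0.8,"rx":0,"ry":0,"rz":0,"fingers":1},
    {"dx":0,"dy":0,"dz":0,"rx":0,"ry":0,"rz":0,"fingers":1}
  ]
}}

```text
clock: 9.3
tcp_pos: [0.5601, 0.2907, 0.1213]
orientation: [0.0, 0.811, 0.586, 0.0]
wrist_force: [-1.8, 0.2, 4.7]
finger_gap: 0.0212
```

Contact felt (+4.7 N). Releasing and rising.

Emit:
{"op": "servo_tool", "data": {
  "deltas": [
    {"dx":0,"dy":0,"dz":0,"rx":0,"ry":0,"rz":0,"fingers":0.2},
    {"dx":0,"dy":0,"dz":0,"rx":0,"ry":0,"rz":0,"fingers":-0.2},
    {"dx":0,"dy":0,"dz":0,"rx":0,"ry":0,"rz":0,"fingers":-0.2},
    {"dx":0,"dy":0,"dz":0,"rx":0,"ry":0,"rz":0,"fingers":-0.4},
    {"dx":0,"dy":0,"dz":20,"rx":0,"ry":0,"rz":0,"fingers":-0.4},
    {"dx":0,"dy":0,"dz":40,"rx":0,"ry":0,"rz":0,"fingers":-0.4},
    {"dx":0,"dy":0,"dz":45,"rx":0,"ry":0,"rz":0,"fingers":-0.4},
    {"dx":0,"dy":0,"dz":20,"rx":0,"ry":0,"rz":0,"fingers":-0.4}
  ]
}}

```text
clock: 10.1
tcp_pos: [0.5613, 0.2912, 0.2499]
orientation: [0.001, 0.811, 0.586, 0.003]
wrist_force: [0.1, 0.0, 0.8]
finger_gap: 0.0599
```

Emit:
{"op": "servo_tool", "data": {
  "deltas": [
    {"dx":0,"dy":-35,"dz":0,"rx":0,"ry":0,"rz":0,"fingers":-0.4},
    {"dx":13,"dy":-47,"dz":0,"rx":0,"ry":0,"rz":0,"fingers":-0.4},
    {"dx":13,"dy":-47,"dz":0,"rx":0,"ry":0,"rz":0,"fingers":-0.4},
    {"dx":13,"dy":-47,"dz":0,"rx":0,"ry":0,"rz":0,"fingers":-0.4},
    {"dx":13,"dy":-47,"dz":0,"rx":0,"ry":0,"rz":0,"fingers":-0.4},
    {"dx":13,"dy":-47,"dz":0,"rx":0,"ry":0,"rz":0,"fingers":-0.4},
    {"dx":13,"dy":-47,"dz":0,"rx":0,"ry":0,"rz":0,"fingers":-0.4},
    {"dx":13,"dy":-47,"dz":-10,"rx":0,"ry":0,"rz":0,"fingers":-0.4}
  ]
}}

```text
clock: 10.9
tcp_pos: [0.6521, -0.0755, 0.2368]
orientation: [0.001, 0.811, 0.586, 0.001]
wrist_force: [0.4, 0.4, -0.6]
finger_gap: 0.0599
```

Emit:
{"op": "servo_tool", "data": {
  "deltas": [
    {"dx":13,"dy":-38,"dz":-10,"rx":0,"ry":0,"rz":0,"fingers":-0.4},
    {"dx":4,"dy":-8,"dz":0,"rx":0,"ry":0,"rz":0,"fingers":-0.4},
    {"dx":0,"dy":0,"dz":0,"rx":0,"ry":0,"rz":0,"fingers":-0.4},
    {"dx":0,"dy":0,"dz":0,"rx":0,"ry":0,"rz":0,"fingers":-0.4}
  ]
}}

```text
clock: 11.3
tcp_pos: [0.6678, -0.1185, 0.2255]
orientation: [-0.0, 0.81, 0.586, 0.0]
wrist_force: [0.5, 0.3, -0.4]
finger_gap: 0.0599
```

Run:
```python
from h import *
w,T,st=wrist();print(st['tcp_pos'],st['clock'])
np.savez('w2.npz',T=T,K=w['intrinsics'],img=w['img'])
for t in['marker','rod']:
    for d in cut_out(t,'wrist')[:2]: print(t,round(d['confidence'],2),d['extent'])
s=read_camera('side')['img']
a=cv2.resize(w['img'][70:290,210:430],(550,550),interpolation=2);b=cv2.resize(s[230:350,250:350],(240,288),interpolation=2)
b=np.vstack([b,np.zeros((262,240,3),np.uint8)])
save('w6',np.hstack([a,b]))
```

```text
[ 0.66779756 -0.1185285   0.22545386] 11.3
marker 0.84 [316.0, 71.1, 360.5, 93.2]
rod 0.77 [193.7, 180.3, 312.5, 247.6]
```

View pics/w6.png

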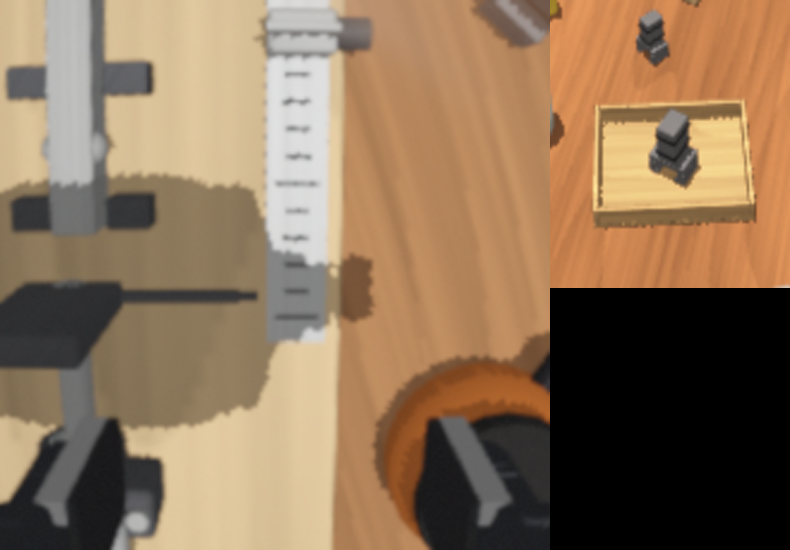

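The keeper stands upright in the tray (right panel). The pointer tip is at crop (257,296) and the marker at about (302,32). Zooming on the fin.

Run:
```python
from h import *
d=np.load('w2.npz');im=d['img']
a=cv2.resize(im[66:98,308:368],None,fx=10,fy=10,interpolation=2);b=cv2.resize(im[178:198,270:330],None,fx=10,fy=10,interpolation=2)
save('w7',np.vstack([a,b]))
```

```text
(no output)
```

View pics/w7.png

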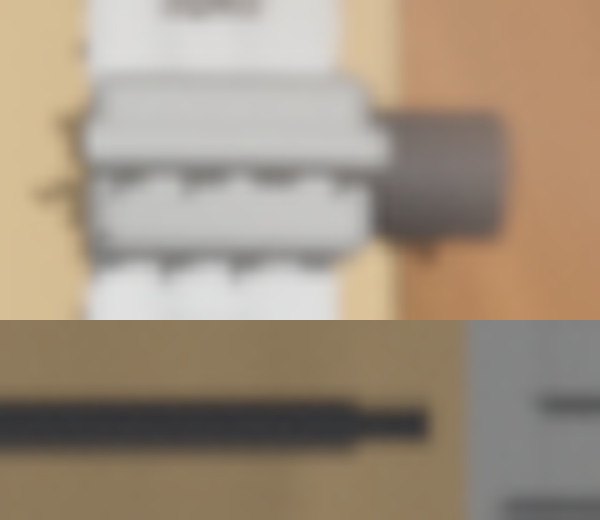

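Run:
```python
from h import *
d=np.load('w2.npz');w={'intrinsics':d['K']};T=d['T']
ex=np.array([np.cos(1.251),np.sin(1.251),0]);ey=np.array([-ex[1],ex[0],0]);o=np.array([.610,-.110,0])
J=lambda p:(np.array([(p-o)@ex,(p-o)@ey,p[2]])*1000).round(1)
tip,fin=(312.5,187.9),(332,79.4)
for z in(.040,.043,.046):print(z,J(wonz(w,T,tip,z)),J(wonz(w,T,fin,z)))
# two-view heights
e=np.load('w1.npz')
C=lambda u,v:(240+u/3.3,90+v/3.3)
w1={'intrinsics':e['K']}
for a,b in((tip,C(416,421)),(fin,C(470,162))):
  p,r=meet([wray(w,T,a),wray(w1,e['T'],b)]);print(J(p),np.round(r,4))
# rail/axis line points, paddle top near edge (550-crop scale 2.5, origin 210,70)
D=lambda u,v:(210+u/2.5,70+v/2.5)
for n,u,z in[('rail far',(76,10),.037),('rail near',(76,232),.037),('rod',(80,400),.045),('edge far',(345,60),.012),('edge near',(333,540),.012),('strip top',(268,80),.013),('strip bot',(268,340),.013),('paddle L',(0,360),.106),('paddle R',(84,362),.106)]:
  print(n,J(wonz(w,T,D(*u),z)),wonz(w,T,D(*u),z).round(4))
```

```text
0.04 [ 14.8 -51.7  40. ] [105.3 -67.7  40. ]
0.043 [ 15.5 -51.8  43. ] [105.  -67.5  43. ]
0.046 [ 16.3 -51.9  46. ] [104.7 -67.4  46. ]
[ 14.8 -51.6  40.8] [0.0002 0.0002]
[104.8 -67.   40. ] [0.0009 0.0009]
rail far [112.3   8.3  37. ] [ 0.6374 -0.0008  0.037 ]
rail near [36.4 10.3 37. ] [ 0.6117 -0.0722  0.037 ]
rod [-22.2  10.9  45. ] [ 0.5927 -0.1277  0.045 ]
edge far [ 95.1 -83.3  12. ] [ 0.7189 -0.0459  0.012 ]
edge near [-99.7 -83.1  12. ] [ 0.6575 -0.2308  0.012 ]
strip top [ 87.4 -55.6  13. ] [ 0.6902 -0.0445  0.013 ]
strip bot [ -9.8 -55.5  13. ] [ 0.6596 -0.1368  0.013 ]
paddle L [ 13.5  15.9 106. ] [ 0.5991 -0.0922  0.106 ]
paddle R [ 13.3  -7.7 106. ] [ 0.6215 -0.0998  0.106 ]
```

Emit:
{"op": "servo_tool", "data": {
  "deltas": [
    {"dx":-8,"dy":3.3,"dz":0,"rx":0,"ry":0,"rz":0.1428,"fingers":-0.8},
    {"dx":-8,"dy":3.3,"dz":0,"rx":0,"ry":0,"rz":0.1428,"fingers":-0.8},
    {"dx":-8,"dy":3.3,"dz":0,"rx":0,"ry":0,"rz":0.1428,"fingers":-0.8},
    {"dx":-8,"dy":3.3,"dz":0,"rx":0,"ry":0,"rz":0.1428,"fingers":-0.8},
    {"dx":-8,"dy":3.3,"dz":0,"rx":0,"ry":0,"rz":0.1428,"fingers":-0.8},
    {"dx":-8,"dy":3.3,"dz":0,"rx":0,"ry":0,"rz":0.1428,"fingers":-0.8},
    {"dx":-8,"dy":3.3,"dz":0,"rx":0,"ry":0,"rz":0.1428,"fingers":-0.8},
    {"dx":-7.5,"dy":3.1,"dz":0,"rx":0,"ry":0,"rz":0.1428,"fingers":-0.8}
  ]
}}

```text
clock: 12.3
tcp_pos: [0.6041, -0.0917, 0.226]
orientation: [0.0, 0.362, 0.932, 0.0]
wrist_force: [-0.4, 0.4, -0.5]
finger_gap: 0.0769
```

Emit:
{"op": "servo_tool", "data": {
  "deltas": [
    {"dx":0,"dy":0,"dz":0,"rx":0,"ry":0,"rz":0.1428,"fingers":-0.8},
    {"dx":0,"dy":0,"dz":0,"rx":0,"ry":0,"rz":0.1428,"fingers":-0.8},
    {"dx":0,"dy":0,"dz":0,"rx":0,"ry":0,"rz":0.1428,"fingers":-0.8},
    {"dx":0,"dy":0,"dz":0,"rx":0,"ry":0,"rz":0,"fingers":-0.8},
    {"dx":0,"dy":0,"dz":0,"rx":0,"ry":0,"rz":0,"fingers":-0.8}
  ]
}}

```text
clock: 12.8
tcp_pos: [0.6045, -0.0923, 0.2258]
orientation: [0.0, 0.16, 0.987, 0.0]
wrist_force: [-0.5, -0.1, -0.1]
finger_gap: 0.0768
```

Emit:
{"op": "servo_tool", "data": {
  "deltas": [
    {"dx":0,"dy":0,"dz":-25,"rx":0,"ry":0,"rz":0,"fingers":-0.8},
    {"dx":0,"dy":0,"dz":-30,"rx":0,"ry":0,"rz":0,"fingers":-0.8},
    {"dx":0,"dy":0,"dz":-20,"rx":0,"ry":0,"rz":0,"fingers":-0.8},
    {"dx":0,"dy":0,"dz":-7,"rx":0,"ry":0,"rz":0,"fingers":-0.8},
    {"dx":0,"dy":0,"dz":0,"rx":0,"ry":0,"rz":0,"fingers":1},
    {"dx":0,"dy":0,"dz":0,"rx":0,"ry":0,"rz":0,"fingers":1},
    {"dx":0,"dy":0,"dz":0,"rx":0,"ry":0,"rz":0,"fingers":1},
    {"dx":0,"dy":0,"dz":0,"rx":0,"ry":0,"rz":0,"fingers":1}
  ],
  "newtons": 60
}}

```text
clock: 13.6
tcp_pos: [0.6053, -0.0933, 0.1447]
orientation: [0.001, 0.159, 0.987, -0.0]
wrist_force: [-0.4, 0.6, 0.0]
finger_gap: 0.0186
```

Emit:
{"op": "servo_tool", "data": {
  "deltas": [
    {"dx":0,"dy":0,"dz":0,"rx":0,"ry":0,"rz":0,"fingers":1},
    {"dx":0,"dy":0,"dz":0,"rx":0,"ry":0,"rz":0,"fingers":1},
    {"dx":0,"dy":0,"dz":0,"rx":0,"ry":0,"rz":0,"fingers":1},
    {"dx":0,"dy":0,"dz":0,"rx":0,"ry":0,"rz":0,"fingers":1}
  ]
}}

```text
clock: 14.0
tcp_pos: [0.6053, -0.0928, 0.1446]
orientation: [0.001, 0.159, 0.987, 0.0]
wrist_force: [0.2, 2.9, 5.7]
finger_gap: 0.009
```

Emit:
{"op": "servo_tool", "data": {
  "deltas": [
    {"dx":2,"dy":6,"dz":0,"rx":0,"ry":0,"rz":0,"fingers":1},
    {"dx":4,"dy":12,"dz":0,"rx":0,"ry":0,"rz":0,"fingers":1},
    {"dx":4,"dy":12,"dz":0,"rx":0,"ry":0,"rz":0,"fingers":1},
    {"dx":4,"dy":12,"dz":0,"rx":0,"ry":0,"rz":0,"fingers":1},
    {"dx":4,"dy":12,"dz":0,"rx":0,"ry":0,"rz":0,"fingers":1},
    {"dx":4,"dy":12,"dz":0,"rx":0,"ry":0,"rz":0,"fingers":1},
    {"dx":4,"dy":12,"dz":0,"rx":0,"ry":0,"rz":0,"fingers":1},
    {"dx":2,"dy":7,"dz":0,"rx":0,"ry":0,"rz":0,"fingers":1}
  ]
}}

```text
clock: 14.8
tcp_pos: [0.6327, -0.0103, 0.1446]
orientation: [0.001, 0.16, 0.987, -0.003]
wrist_force: [-3.1, -10.0, 6.6]
finger_gap: 0.0093
```

Emit:
{"op": "servo_tool", "data": {
  "deltas": [
    {"dx":0,"dy":0,"dz":0,"rx":0,"ry":0,"rz":0,"fingers":1},
    {"dx":0,"dy":0,"dz":0,"rx":0,"ry":0,"rz":0,"fingers":1},
    {"dx":0,"dy":0,"dz":0,"rx":0,"ry":0,"rz":0,"fingers":1}
  ]
}}

```text
clock: 15.1
tcp_pos: [0.6326, -0.0109, 0.1446]
orientation: [0.001, 0.16, 0.987, -0.003]
wrist_force: [-3.7, -8.6, 6.7]
finger_gap: 0.0091
```

Run:
```python
from h import *
w,T,st=wrist();p=st['tcp_pos'];print(p,(p[:2]-[.61,-.11])@[.3143,.9493],st['wrist_force'],st['finger_gap'])
np.savez('w3.npz',T=T,K=w['intrinsics'],img=w['img'])
s=read_camera('side');t=read_camera('top')
np.savez('st.npz',s=s['img'],t=t['img'])
u,v=map(int,(265,195))
a=cv2.resize(w['img'],(480,300))
b=cv2.resize(s['img'][180:220,255:297],(315,300),interpolation=2)
c=cv2.resize(t['img'][155:195,315:375],(450,300),interpolation=2);d=cv2.resize(s['img'][230:340,255:375],(345,300),interpolation=2)
save('w8',np.vstack([np.hstack([a,b]),np.hstack([c,d])]))if 0 else save('w8',np.vstack([np.hstack([a,b]),np.hstack([c,d])[:, :795]]))
```

```text
[ 0.63255717 -0.01093368  0.14463569] 0.10113337868288487 [-3.67700719 -8.56647959  6.67667181] 0.009103302118031177
```

View pics/w8.png

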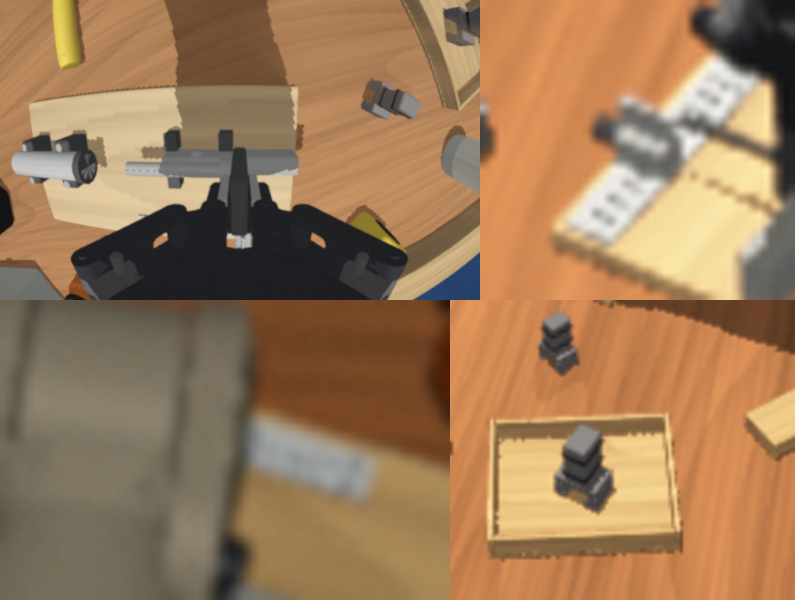

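Keeper still stands in the tray. The spring's pull left the hand about 3 mm short (86.3 of 89.5 mm), so I add 3 mm and check in the side view.

Emit:
{"op": "servo_tool", "data": {
  "deltas": [
    {"dx":1,"dy":3,"dz":0,"rx":0,"ry":0,"rz":0,"fingers":1},
    {"dx":0,"dy":0,"dz":0,"rx":0,"ry":0,"rz":0,"fingers":1},
    {"dx":0,"dy":0,"dz":0,"rx":0,"ry":0,"rz":0,"fingers":1}
  ]
}}

```text
clock: 15.55
tcp_pos: [0.6335, -0.0081, 0.1446]
orientation: [0.001, 0.16, 0.987, -0.003]
wrist_force: [-2.7, -10.2, 7.7]
finger_gap: 0.0096
```

Run:
```python
from h import *
st=env.get_state();p=st['tcp_pos'];q=st['orientation']
Rm=R.from_quat([q[1],q[2],q[3],q[0]]).as_matrix()
ex=np.array([np.cos(1.251),np.sin(1.251),0]);ey=np.array([-ex[1],ex[0],0]);o=np.array([.610,-.110,0])
g=p+Rm[:,2]*.054
R0=R.from_quat([.159,.987,0,.001]).as_matrix();g0=np.array([.6053,-.0928,.1446])+R0[:,2]*.054
print('pull tcp',(p-[.6053,-.0928,.1446])@ex,'grasp',(g-g0)@ex,st['wrist_force'],st['finger_gap'])
s=read_camera('side')
K,T=np.array(s['intrinsics']),np.array(s['extrinsics'])
def pr(x):
    c=np.linalg.inv(T)@np.append(x,1);c=K@c[:3];return (c[:2]/c[2])
X0,Y0,F=262,183,18
for n,x in[('fin top inner',o+.105*ex-.0545*ey+[0,0,.043]),('fin top outer',o+.105*ex-.079*ey+[0,0,.043]),('tip at 105',o+.105*ex-.052*ey+[0,0,.043]),('tip at 101',o+.101*ex-.052*ey+[0,0,.043]),('paddle foot',o+.105*ex-.007*ey+[0,0,.043])]:
  print(n,((pr(x)-[X0,Y0]+.5)*F).round(0))
save('w9',cv2.resize(s['img'][Y0:Y0+30,X0:X0+42],None,fx=F,fy=F,interpolation=2))
```

```text
pull tcp 0.08931485043181528 grasp 0.08900961326064957 [ -2.69954863 -10.23072445   7.67690963] 0.009637857527338742
fin top inner [337. 227.]
fin top outer [212. 177.]
tip at 105 [349. 233.]
tip at 101 [362. 218.]
paddle foot [582. 326.]
```

View pics/w9.png

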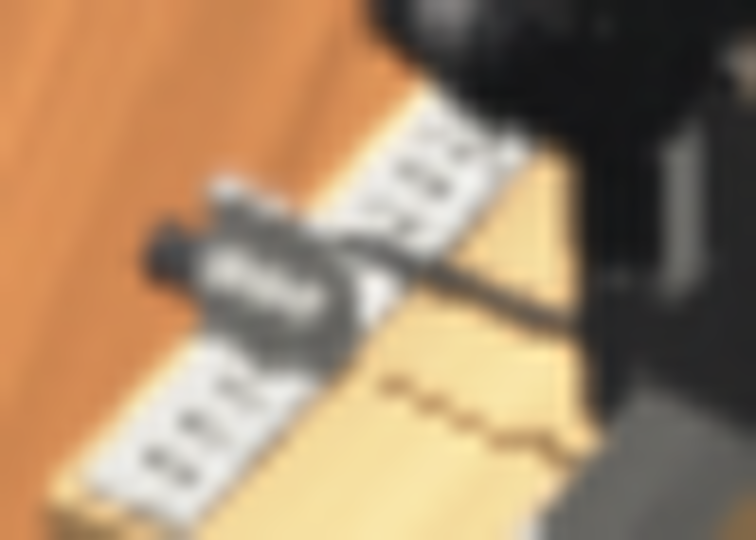

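The pointer arm runs from (570,325) to its tip at (345,242). The fin's top edge runs from (220,188) to (320,230), and extended it reaches (345,240). They line up within about 1 mm (4 mm would be about 20 px). Handing in.

```bash
python3 -c "
from h import *
print(env.get_state()['clock'],env.get_state()['finger_gap']);print(job.hand_in())"
```

```text
15.6 0.00928048999010496
the job is handed in; nothing more can be done
None
```

The job is handed in, at about 15.6 s of the 54 s allowed; no verdict was reported.

**Keeper:** I pulled it straight up off the rail and lowered it into the tray until I felt contact (about 5 N), then released it. A later side view shows it standing upright inside the tray.

**Rod:** I gripped the paddle with 60 N and pulled it out 89.0–89.3 mm. The pull I had measured from two wrist views was 89.5 mm. In the last side view the pointer tip lined up with the fin to within about 1 mm. At hand-in the gripper was still holding the paddle, with the finger gap at 9.3 mm and a spring pull of about 10.5 N.

**Checks that failed or disagreed:**
- The first move call was refused because rows need all seven keys. It cost nothing but one picture.
- The first pull stopped about 3 mm short because of the spring, and I added 3 mm.
- The top and side cameras disagreed by up to 1 cm on the plate and tray positions. I used the wrist views for the grasps and the pull length, and a position between the top and side readings for the tray.
- The arm hid the pointer and fin in the last top view, so the final alignment check rests on the side view alone.
- I did not re-measure the bystanders at the end, but I saw no contact with any of them.

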